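# Find the canister that still holds its chill block

### The job

One of the four identical steel canisters still has its heavy chill block inside; the other three are empty but for a light liner. Feel by weight which one it is and set it down gently, upright, well inside the rim of the steel tray. Leave or put back the three light ones upright where they stood, knock nothing over and leave the other things alone.

Things in the scene. Friction and masses are not known exactly. Their poses are not given: they have to be found in the camera images.
- canister_1: one of four look-alike closed steel canisters, upright: body 60 mm across, fixed deep lid 64 mm across, 76 to 110 mm above the underside. Origin: centre of the underside, z up along its axis. Grip across the lid from above. Which one is heavy differs each time, whatever its name: three weigh about 180 g each, one 540 to 700 g. The hidden contents have a few mm of play.
- canister_2: one of four look-alike closed steel canisters, upright: body 60 mm across, fixed deep lid 64 mm across, 76 to 110 mm above the underside. Origin: centre of the underside, z up along its axis. Grip across the lid from above. Which one is heavy differs each time, whatever its name: three weigh about 180 g each, one 540 to 700 g. The hidden contents have a few mm of play.
- canister_3: one of four look-alike closed steel canisters, upright: body 60 mm across, fixed deep lid 64 mm across, 76 to 110 mm above the underside. Origin: centre of the underside, z up along its axis. Grip across the lid from above. Which one is heavy differs each time, whatever its name: three weigh about 180 g each, one 540 to 700 g. The hidden contents have a few mm of play.
- canister_4: one of four look-alike closed steel canisters, upright: body 60 mm across, fixed deep lid 64 mm across, 76 to 110 mm above the underside. Origin: centre of the underside, z up along its axis. Grip across the lid from above. Which one is heavy differs each time, whatever its name: three weigh about 180 g each, one 540 to 700 g. The hidden contents have a few mm of play.
- tray: shallow steel tray lying flat, 170 mm (its x) by 265 mm (its y), loose, 0.6 kg; origin: centre of its underside; a thing set on it stands 12 mm above the origin
- spice_jar: glass spice jar with a coloured screw lid, 47x47x97 mm, stands near the canisters; bystander; origin: centre of its underside
- mill: grey mill with a round head, 44x44x90 mm, standing; bystander; origin: centre of its underside
- tape: roll of tape lying flat, 96 mm across, 25 mm high, behind the canisters; bystander; origin: centre of its underside
- tin: tall food tin, 75 mm across, 110 mm high, at the back; bystander; origin: centre of its underside
Things that resemble listed ones, but are neither listed nor needed, are in the scene too. What is shaped like the canister_4 but red is not meant. Leave any turquoise look-alike of the canister_1 alone.

How it is judged:
By the outcome, as a careful person would: the job done as asked, in the order asked, and still so for the second after the job is handed in, with the robot touching nothing.
It also fails if it takes over 72 s, if anything falls off the work surface, if the arm or the gripper's body presses on something with over 40 N, if the wrist force passes 120 N, or if a joint passes its speed limit or range.

### The arm

A 7-joint arm with a two-finger parallel gripper is mounted at the origin on a cart in front of the work surface, level with it; the furniture and walls round the work are solid. World frame = base frame: x ahead of the robot, y to its left, z up, the work surface at z = 0. Lengths are in m, angles in degrees, forces in N, time in s.
With the tool pointing down it reaches from about 0.425 to 0.875 m from the base axis. Payload 4.7 kg.
Tool frame: the origin (TCP) lies midway between the tips of the shut fingers; the grasp point (between the pads) lies 19 mm behind it (env.grip_point_offset is the distance from the TCP to the grasp point, in m); z points along the fingers, y is the line along which they close (so a half turn about z gives the same grasp; the last joint's range is limited). The gripper opens to 87 mm and grips with 3 to 60 N. Pads are 19 mm wide; open, the fingers measure 117 mm over their backs; the gripper's body (75 mm by 190 mm) begins 51 mm behind the grasp point.
Start: joints at [-65.77, 18.392, -4.016, 83.108, 1.295, 78.541, -3.26], TCP at [0.258, 0.596, 0.223] pointing down, gripper open.
Joint ranges: [-163.93, 163.93], [-17.29, 119.83], [-79.2, 71.16], [3.27, 140.29], [-89.18, 269.18], [5.43, 117.66], [-154.24, 154.24]. Speed limits (degrees/s): [147.25, 147.25, 180, 180, 180, 180, 180].

### API

Orientations are given as [roll, pitch, yaw] about the fixed x, y, z axes, in that order (R = Rz(yaw) Ry(pitch) Rx(roll)).
In Python, from cell import env gives the robot as it stands.
- The arm moves only by the shell command python3 -m jog 'ROWS' [FORCE]. ROWS is JSON, a list of rows, each a list of 7 numbers: the shift along the tool's x, y, z in m, then the turn, a rotation vector about the tool's x, y, z in rad, then the finger opening in m, from 0 to 0.087. A call has 1 to 12 rows; each row shifts and turns the commanded pose from where the row before left it, along the tool's axes as they then stand; what a row does not reach is not made up. A row lasts 1/12 s, in which the tool goes at most 41.7 mm and 7.16 degrees, less where a joint would pass 70% of its speed; a pose out of reach is approached as far as the arm can. A call is refused whole if a number of a shift passes 0.0417 or a number of a turn 0.125, either way. A call with a gripper value outside its range is refused whole. The fingers move at their own pace and stop on an object; FORCE is the grip in N (left out, the last holds). Time passes only in rows, so rows that do not move let the fingers close. It gives the time, the measured TCP pose, the force, the opening and the grip force at its end, in the units of the state.
- env.get_obs(): the state, without advancing time (a new reading comes with each control period).
- env.read_camera(name): name is "scene" or "side" or "wrist"; returns the picture (384x512x3 uint8, blue, green, red); there is no depth.
- env.get_calibration(name): a dict with "fov_y" (degrees; the focal length in pixels is half the picture's height over the tangent of half this angle, whatever the lens; pixels are square), "cx", "cy" (the principal point, pixels), "pose" (4x4, takes a point from camera to world coordinates). Camera axes: x right, y up, looking along -z (the intrinsics and any distortion apply to the point x, -y, -z); pixel columns grow to the right and rows downward; lengths in m; the calibration is good to about 2 mm. A picture is of the moment at which its call begins: read the wrist's pose just before it. get_calibration takes no time and is no camera call; for the wrist camera it gives the pose at the moment of the call.
- env.sign_off(): hands the job in; it is judged then, once.
The state is a dict: "time_s": time; "qpos": joint angles; "joint_velocities": joint speeds; "effort": joint torques, N m; "tool_pos": TCP position; "tool_rot": TCP orientation; "force": force on the tool from outside, world axes, zero at the start; "wrist_torque": the same for the moment, N m; "grip_width": finger opening in m; "grasp_force": force on a finger pad.
Only numpy, scipy, OpenCV 4.12 (cv2) and the standard library are available. Lean on these libraries where they do the work, as an engineer would, in place of code of your own. Each camera call takes 0.05 s, during which the arm holds its last target. There are 200 camera calls.

## Working session

There is one attempt and no reset: what is moved stays moved. The work goes in short steps, Python scripts to look and compute and a shell command to move; the robot and the scene stay as the last step left them, time stands still between calls to the robot, and variables do not carry over. Pictures are saved under pics/ and viewed, at most 10 in all, crops included, and the job is handed in when it is done.

```bash
ls; mkdir -p pics; python3 - <<'E'
from cell import env
import cv2,numpy as np
o=env.get_obs()
for k in o: print(k,np.round(o[k],4) if o[k] is not None else None)
print(env.grip_point_offset)
for n in("scene","side","wrist"):
    c=env.get_calibration(n);print(n,{k:(np.round(v,4).tolist() if not isinstance(v,str) else v) for k,v in c.items()})
    cv2.imwrite(f"pics/{n}0.png",env.read_camera(n))
E
```

```text
pics
time_s 0.0
qpos [-65.7702  18.4376  -4.0151  83.1745   1.2964  78.543   -3.262 ]
joint_velocities [-0.0669  0.0417 -0.0265 -0.0279  0.0863 -0.0414 -0.048 ]
effort [-1.00000e-03 -4.91294e+01 -4.04400e-01 -3.12529e+01 -6.39000e-02
  4.33000e-02  2.00000e-04]
tool_pos [0.2582 0.5959 0.2215]
tool_rot [-1.798902e+02  7.400000e-03  1.565779e+02]
force [-0.634   0.1734 -0.4149]
wrist_torque [-0.0136 -0.0292 -0.0223]
grasp_force 0.0
grip_width 0.087
0.0187
scene {'fov_y': 46.8037, 'cx': 263.1258, 'cy': 185.6074, 'pose': [[0.7637, 0.3107, -0.5659, -0.0476], [-0.6452, 0.3978, -0.6523, -0.6241], [0.0225, 0.8633, 0.5042, 0.5393], [0.0, 0.0, 0.0, 1.0]]}
side {'fov_y': 53.3131, 'cx': 248.8884, 'cy': 196.6506, 'pose': [[-0.9931, 0.0402, -0.1098, 0.4305], [-0.1148, -0.5156, 0.8491, 0.7706], [-0.0225, 0.8559, 0.5167, 0.4811], [0.0, 0.0, 0.0, 1.0]]}
wrist {'fov_y': 61.27, 'cx': 253.5729, 'cy': 196.4058, 'pose': [[0.3974, -0.8911, -0.2194, 0.1991], [0.9177, 0.3856, 0.096, 0.6229], [-0.0009, -0.2394, 0.9709, 0.3836], [0.0, 0.0, 0.0, 1.0]]}
```

View pics/scene0.png

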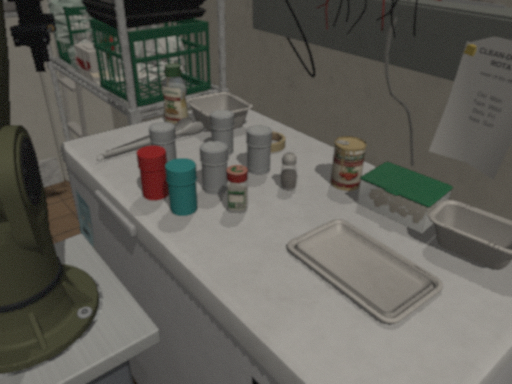

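View pics/side0.png

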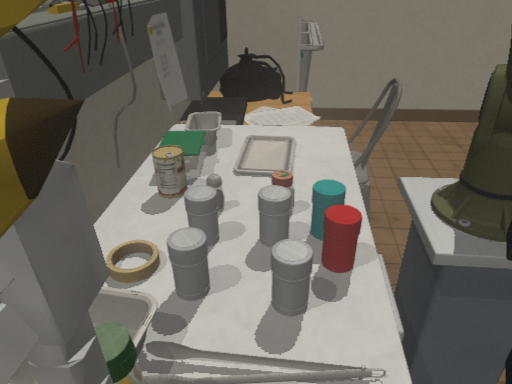

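Scene view: four grey canisters with lid tops near (162,130), (221,118), (259,133), (214,150). The red and teal decoys stand in front at (153,170) and (181,187), the spice jar at (236,188), the mill at (289,170) and the tray at about (362,268). Side view: grey lids near (202,196), (188,240), (275,198), (291,255). I'll zoom in to get the lid ellipses.

```bash
cat > h.py <<'E'
import numpy as np,cv2
from cell import env
def ray(n,u,v,z,c=None):
    c=c or env.get_calibration(n); f=192/np.tan(np.radians(c["fov_y"]/2)); P=np.array(c["pose"])
    d=P[:3,:3]@np.array([(u-c["cx"])/f,-(v-c["cy"])/f,-1]); o=P[:3,3]
    return o+d*(z-o[2])/d[2]
def proj(n,p,c=None):
    c=c or env.get_calibration(n); f=192/np.tan(np.radians(c["fov_y"]/2)); P=np.array(c["pose"])
    q=P[:3,:3].T@(np.array(p)-P[:3,3]); return c["cx"]+f*q[0]/-q[2], c["cy"]-f*q[1]/-q[2]
E
python3 - <<'E'
from h import *
S={"scene":[(162,130),(221,118),(259,133),(214,150)],"side":[(291,255),(188,240),(202,196),(275,198)]}
tiles=[]
for n in S:
    im=cv2.imread(f"pics/{n}0.png"); row=[]
    for u,v in S[n]:
        p=ray(n,u,v,.11); print(n,p.round(3))
        t=cv2.resize(im[v-20:v+20,u-25:u+25],None,fx=4,fy=4,interpolation=cv2.INTER_CUBIC)
        a=np.linspace(0,6.28,40)
        for A in a:
            q=proj(n,p+[.032*np.cos(A),.032*np.sin(A),0]); cv2.circle(t,(int((q[0]-u+25.5)*4),int((q[1]-v+20.5)*4)),1,(0,0,255),-1)
        row.append(t)
    tiles.append(np.hstack(row))
im=cv2.imread("pics/scene0.png")
t=cv2.resize(im[215:325,280:445],(480,320)); s=cv2.resize(cv2.imread("pics/side0.png")[125:185,225:315],(480,320))
b=np.hstack([t,s[:,:320]]) 
cv2.imwrite("pics/z.png",np.vstack(tiles+[np.hstack([t[:280],s[:280,:320]])])[:600])
for n,L in {"scene":[(289,243),(343,223),(437,281),(391,317)],"side":[(246,138),(296,139),(294,174),(236,169)]}.items():
    for u,v in L: print(n,ray(n,u,v,.015).round(3))
E
```

```text
scene [0.413 0.285 0.11 ]
scene [0.572 0.263 0.11 ]
scene [0.588 0.129 0.11 ]
scene [0.449 0.117 0.11 ]
side [0.427 0.323 0.11 ]
side [0.591 0.301 0.11 ]
side [0.598 0.165 0.11 ]
side [0.46  0.162 0.11 ]
scene [ 0.439 -0.144  0.015]
scene [ 0.572 -0.164  0.015]
scene [ 0.567 -0.383  0.015]
scene [ 0.435 -0.382  0.015]
side [ 0.58  -0.351  0.015]
side [ 0.423 -0.353  0.015]
side [ 0.426 -0.118  0.015]
side [ 0.581 -0.135  0.015]
```

View pics/z.png

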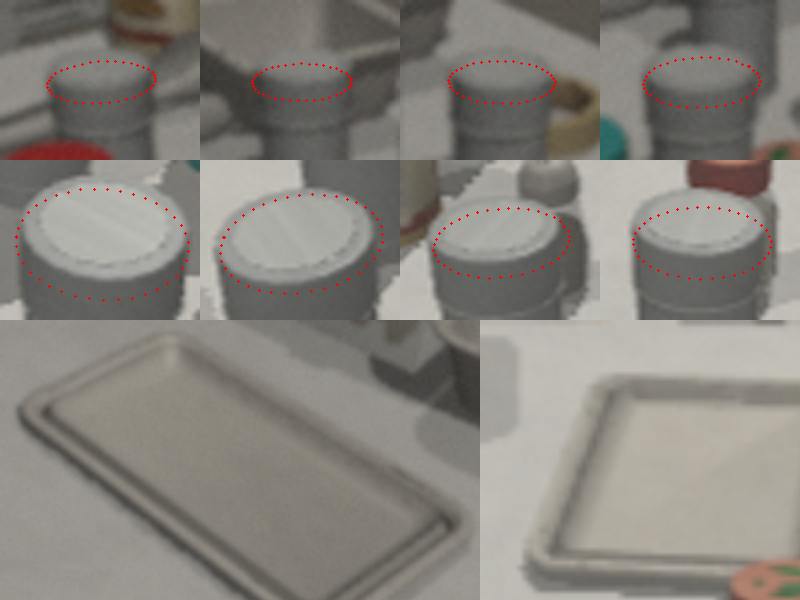

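The overlays show my centres were a few pixels too low, so I'll correct them and compare the two views.

```bash
python3 - <<'E'
from h import *
A=[(162,127.5),(220.5,114),(258.5,129.5),(214,147)]; B=[(290.5,251),(186.5,238),(200.3,192.5),(274.7,192.7)]
for a,b in zip(A,B):
    p,q=ray("scene",*a,.11),ray("side",*b,.11); print(p.round(3),q.round(3),((p+q)/2).round(3))
# bystanders: tops
print("jar",ray("side",282,178,.097).round(3),ray("scene",236,172,.097).round(3),"mill",ray("scene",289,158,.085).round(3),"teal",ray("side",329,191,.11).round(3),"red",ray("side",342,217,.11).round(3),ray("scene",153,154,.11).round(3))
E
```

```text
[0.421 0.298 0.11 ] [0.428 0.314 0.11 ] [0.425 0.306 0.11 ]
[0.587 0.286 0.11 ] [0.594 0.296 0.11 ] [0.591 0.291 0.11 ]
[0.601 0.146 0.11 ] [0.604 0.153 0.11 ] [0.603 0.149 0.11 ]
[0.458 0.13  0.11 ] [0.462 0.142 0.11 ] [0.46  0.136 0.11 ]
jar [0.451 0.058 0.097] [0.441 0.026 0.097] mill [0.589 0.022 0.085] teal [0.359 0.128 0.11 ] red [0.343 0.215 0.11 ] [0.334 0.181 0.11 ]
```

```bash
python3 -m jog '[[-0.005,-0.003,-0.03,0,0,0,0.087],[-0.015,-0.01,-0.03,0,0,0,0.087],[-0.03,-0.02,-0.01,0,0,0,0.087],[-0.031,-0.021,0,0,0,0,0.087],[-0.031,-0.021,0,0,0,0,0.087],[-0.031,-0.021,0,0,0,0,0.087],[-0.031,-0.021,0,0,0,0,0.087],[-0.031,-0.021,0,0,0,0,0.087],[-0.031,-0.021,0,0,0,0,0.087],[-0.031,-0.021,0,0,0,0,0.087],[-0.031,-0.021,0,0,0,0,0.087],[-0.031,-0.021,0,0,0,0,0.087]]'
python3 -m jog '[[-0.031,-0.021,0,0,0,0,0.087],[-0.02,-0.014,0,0,0,0.1,0.087],[0,0,0,0,0,0.1,0.087],[0,0,0,0,0,0.1,0.087],[0,0,0,0,0,0.077,0.087],[0,0,0,0,0,0,0.087],[0,0,0,0,0,0,0.087]]'
python3 - <<'E'
from h import *
c=env.get_calibration("wrist");im=env.read_camera("wrist");cv2.imwrite("pics/w1.png",im);np.save("w1.npy",np.array(c["pose"]))
for p in [(.425,.306),(.591,.291),(.603,.149),(.46,.136)]: print(np.round(proj("wrist",[*p,.11],c),0))
E
```

```text
time_s: 1.15
tool_pos: [0.4726, 0.2601, 0.2925]
tool_rot: [180.0, -0.0, 156.6]
force: [0.8, 0.8, 0.4]
grip_width: 0.087
grasp_force: 0.0
time_s: 1.73
tool_pos: [0.5048, 0.2096, 0.2923]
tool_rot: [-180.0, -0.0, 135.1]
force: [0.4, 0.4, 0.4]
grip_width: 0.0871
grasp_force: 0.0
[265.  55.]
[362. 182.]
[275. 274.]
[176. 197.]
```

View pics/w1.png

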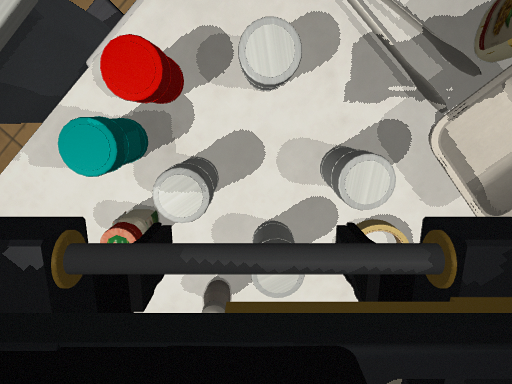

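The wrist view shows lid tops at about (270,50) for c1, (366,181) for c2 and (181,194) for c4. c3 is partly hidden at (277,268), and the jar lid is at (120,237).

```bash
python3 - <<'E'
from h import *
c=env.get_calibration("wrist");im=cv2.imread("pics/w1.png")
g=cv2.medianBlur(im,5)
for n,(u,v) in dict(c1=(270,50),c2=(366,181),c3=(277,270),c4=(181,194)).items():
    p=ray("wrist",u,v,.11,c); print(n,p.round(4))
H=cv2.HoughCircles(cv2.cvtColor(g,6),cv2.HOUGH_GRADIENT,1,40,param1=80,param2=18,minRadius=24,maxRadius=36)
for x,y,r in H[0]: print(x,y,r,ray("wrist",x,y,.11,c).round(3))
print("jar",ray("wrist",120,237,.097,c).round(3))
E
```

```text
c1 [0.4256 0.3128 0.11  ]
c2 [0.593  0.2949 0.11  ]
c3 [0.6008 0.1539 0.11  ]
c4 [0.4615 0.1424 0.11  ]
128.5 68.5 34.2 [0.338 0.201 0.11 ]
366.5 181.5 27.5 [0.594 0.295 0.11 ]
465.5 141.5 34.3 [0.634 0.396 0.11 ]
178.5 197.5 29.9 [0.462 0.138 0.11 ]
267.5 50.5 33.2 [0.424 0.311 0.11 ]
89.5 143.5 31.6 [0.357 0.115 0.11 ]
276.5 267.5 29.6 [0.598 0.156 0.11 ]
jar [0.446 0.049 0.097]
```

```bash
python3 -m jog '[[-0.001,0.035,0,0,0,0,0.087],[-0.001,0.035,0.01,0,0,0,0.087],[-0.0005,0.035,0.02,0,0,0,0.087],[0,0.0184,0.03,0,0,0,0.087],[0,0,0.035,0,0,0,0.087],[0,0,0.035,0,0,0,0.087],[0,0,0.03,0,0,0,0.087],[0,0,0.02,0,0,0,0.087],[0,0,0.02,0,0,0,0.087],[0,0,0.016,0,0,0,0.087],[0,0,0,0,0,0,0.087]]'
python3 -m jog '[[0,0,0,0,0,0,0.06],[0,0,0,0,0,0,0.06],[0,0,0,0,0,0,0.06],[0,0,0,0,0,0,0.06],[0,0,0,0,0,0,0.06],[0,0,0,0,0,0,0.06]]' 35
```

```text
time_s: 2.7
tool_pos: [0.5912, 0.294, 0.0721]
tool_rot: [-179.6, -0.1, 135.1]
force: [-0.6, 0.3, -0.6]
grip_width: 0.0871
grasp_force: 0.0
time_s: 3.2
tool_pos: [0.5945, 0.2951, 0.0779]
tool_rot: [179.9, 0.0, 135.0]
force: [-1.6, -1.3, 4.2]
grip_width: 0.0635
grasp_force: 34.9
```

```bash
python3 -m jog '[[0,0,-0.005,0,0,0,0.06],[0,0,-0.01,0,0,0,0.06],[0,0,-0.01,0,0,0,0.06],[0,0,-0.005,0,0,0,0.06],[0,0,0,0,0,0,0.06],[0,0,0,0,0,0,0.06],[0,0,0,0,0,0,0.06],[0,0,0,0,0,0,0.06],[0,0,0,0,0,0,0.06]]'
python3 -m jog '[[0,0,0,0,0,0,0.06]]';python3 -m jog '[[0,0,0,0,0,0,0.06]]'
```

```text
time_s: 3.95
tool_pos: [0.5937, 0.2949, 0.106]
tool_rot: [-179.9, -0.0, 135.0]
force: [-0.3, -0.4, -2.1]
grip_width: 0.0631
grasp_force: 34.9
time_s: 4.03
tool_pos: [0.5938, 0.2949, 0.1061]
tool_rot: [-180.0, -0.0, 135.0]
force: [-0.6, -0.0, -1.7]
grip_width: 0.0633
grasp_force: 34.9
time_s: 4.12
tool_pos: [0.5939, 0.2949, 0.1063]
tool_rot: [-180.0, -0.0, 135.0]
force: [-0.1, 0.0, -1.3]
grip_width: 0.0631
grasp_force: 34.9
```

About 1.7 N, so c2 is light. I'll put it back.

```bash
python3 -m jog '[[0,0,0.008,0,0,0,0.06],[0,0,0.008,0,0,0,0.06],[0,0,0.005,0,0,0,0.06],[0,0,0.003,0,0,0,0.06],[0,0,0.002,0,0,0,0.06],[0,0,0.002,0,0,0,0.06],[0,0,0.001,0,0,0,0.06],[0,0,0,0,0,0,0.06],[0,0,0,0,0,0,0.06]]'
```

```text
time_s: 4.87
tool_pos: [0.5943, 0.2951, 0.078]
tool_rot: [180.0, 0.0, 135.0]
force: [0.2, -0.0, -1.0]
grip_width: 0.0632
grasp_force: 35.0
```

```bash
python3 -m jog '[[0,0,0.001,0,0,0,0.06],[0,0,0.001,0,0,0,0.06],[0,0,0,0,0,0,0.06],[0,0,0,0,0,0,0.06]]'
```

```text
time_s: 5.2
tool_pos: [0.5945, 0.2949, 0.0778]
tool_rot: [179.9, 0.0, 135.0]
force: [-3.3, -2.4, 8.7]
grip_width: 0.0633
grasp_force: 35.0
```

```bash
python3 -m jog '[[0,0,-0.001,0,0,0,0.087],[0,0,0,0,0,0,0.087],[0,0,0,0,0,0,0.087],[0,0,-0.005,0,0,0,0.087],[0,0,-0.015,0,0,0,0.087],[0,0,-0.03,0,0,0,0.087],[0,0,-0.026,0,0,0,0.087],[0,0,0,0,0,0,0.087]]' 
python3 -m jog '[[-0.017,-0.0155,0,0,0,0,0.087],[-0.024,-0.022,0,0,0,0,0.087],[-0.024,-0.022,0,0,0,0,0.087],[-0.024,-0.022,0,0,0,0,0.087],[-0.016,-0.013,0,0,0,0,0.087],[0,0,0,0,0,0,0.087],[0,0,0,0,0,0,0.087]]'
python3 - <<'E'
from h import *
c=env.get_calibration("wrist");im=env.read_camera("wrist");cv2.imwrite("pics/w2.png",im)
g=cv2.medianBlur(im,5)
print(np.round(proj("wrist",[.602,.154,.11],c),0))
H=cv2.HoughCircles(cv2.cvtColor(g,6),cv2.HOUGH_GRADIENT,1,40,param1=80,param2=18,minRadius=30,maxRadius=70)
if H is not None:
  for x,y,r in H[0][:8]: print(x,y,r,ray("wrist",x,y,.11,c).round(3))
E
```

```text
time_s: 5.87
tool_pos: [0.5973, 0.2966, 0.1593]
tool_rot: [179.4, 0.2, 135.0]
force: [0.2, 0.8, 1.5]
grip_width: 0.0868
grasp_force: 0.0
time_s: 6.45
tool_pos: [0.6018, 0.1522, 0.1527]
tool_rot: [180.0, 0.0, 134.8]
force: [0.2, 0.3, -1.0]
grip_width: 0.0871
grasp_force: 0.0
[254. 217.]
62.5 79.5 61.5 [0.46  0.134 0.11 ]
410.5 212.5 58.3 [0.673 0.229 0.11 ]
408.5 39.5 48.1 [0.59  0.294 0.11 ]
255.5 221.5 44.8 [0.605 0.152 0.11 ]
410.5 262.5 45.8 [0.701 0.206 0.11 ]
133.5 89.5 34.7 [0.494 0.16  0.11 ]
381.5 184.5 47.4 [0.645 0.227 0.11 ]
362.5 67.5 40.0 [0.582 0.265 0.11 ]
```

```bash
python3 -m jog '[[0,0,0.015,0,0,0,0.087],[0,0,0.02,0,0,0,0.087],[0,0,0.02,0,0,0,0.087],[0,0,0.015,0,0,0,0.087],[0,0,0.005,0,0,0,0.087],[0,0,0,0,0,0,0.06],[0,0,0,0,0,0,0.06],[0,0,0,0,0,0,0.06],[0,0,0,0,0,0,0.06],[0,0,0,0,0,0,0.06]]' 35
python3 -m jog '[[0,0,-0.005,0,0,0,0.06],[0,0,-0.01,0,0,0,0.06],[0,0,-0.01,0,0,0,0.06],[0,0,-0.005,0,0,0,0.06],[0,0,0,0,0,0,0.06],[0,0,0,0,0,0,0.06],[0,0,0,0,0,0,0.06],[0,0,0,0,0,0,0.06],[0,0,0,0,0,0,0.06]]'
python3 -m jog '[[0,0,0,0,0,0,0.06]]';python3 -m jog '[[0,0,0,0,0,0,0.06]]'
```

```text
time_s: 7.33
tool_pos: [0.6019, 0.154, 0.0787]
tool_rot: [179.9, 0.0, 135.0]
force: [-2.1, -1.5, 2.4]
grip_width: 0.0638
grasp_force: 18.7
time_s: 8.08
tool_pos: [0.601, 0.1539, 0.107]
tool_rot: [-179.9, -0.0, 135.0]
force: [0.0, -0.6, -2.2]
grip_width: 0.0635
grasp_force: 34.9
time_s: 8.17
tool_pos: [0.6011, 0.1539, 0.1071]
tool_rot: [-180.0, -0.0, 135.0]
force: [-0.8, -0.3, -1.0]
grip_width: 0.0631
grasp_force: 34.9
time_s: 8.25
tool_pos: [0.6012, 0.1539, 0.1073]
tool_rot: [-180.0, -0.0, 135.0]
force: [-0.2, -0.0, -1.9]
grip_width: 0.0631
grasp_force: 34.9
```

c3 is light too. I'll put it back and go to c4.

```bash
python3 -m jog '[[0,0,0.008,0,0,0,0.06],[0,0,0.008,0,0,0,0.06],[0,0,0.005,0,0,0,0.06],[0,0,0.003,0,0,0,0.06],[0,0,0.002,0,0,0,0.06],[0,0,0.002,0,0,0,0.06],[0,0,0.001,0,0,0,0.06],[0,0,0.001,0,0,0,0.06],[0,0,0.001,0,0,0,0.06],[0,0,0,0,0,0,0.06],[0,0,0,0,0,0,0.06]]'

```

```text
time_s: 9.17
tool_pos: [0.6017, 0.1536, 0.0787]
tool_rot: [180.0, 0.0, 135.0]
force: [-4.4, -1.5, 8.3]
grip_width: 0.0633
grasp_force: 35.0
```

```bash
python3 -m jog '[[0,0,-0.001,0,0,0,0.087],[0,0,0,0,0,0,0.087],[0,0,0,0,0,0,0.087],[0,0,-0.005,0,0,0,0.087],[0,0,-0.015,0,0,0,0.087],[0,0,-0.03,0,0,0,0.087],[0,0,-0.026,0,0,0,0.087],[0,0,0,0,0,0,0.087]]' 
python3 -m jog '[[0.015,-0.018,0,0,0,0,0.087],[0.02,-0.024,0,0,0,0,0.087],[0.022,-0.026,0,0,0,0,0.087],[0.02,-0.024,0,0,0,0,0.087],[0.0135,-0.0155,0,0,0,0,0.087],[0,0,0,0,0,0,0.087],[0,0,0,0,0,0,0.087]]'
python3 - <<'E'
from h import *
c=env.get_calibration("wrist");im=env.read_camera("wrist");cv2.imwrite("pics/w3.png",im)
g=cv2.medianBlur(im,5)
print(np.round(proj("wrist",[.4615,.142,.11],c),0))
H=cv2.HoughCircles(cv2.cvtColor(g,6),cv2.HOUGH_GRADIENT,1,40,param1=80,param2=18,minRadius=36,maxRadius=60)
for x,y,r in H[0][:8]: print(x,y,r,ray("wrist",x,y,.11,c).round(3))
E
```

```text
time_s: 9.83
tool_pos: [0.605, 0.1549, 0.16]
tool_rot: [179.5, 0.3, 135.0]
force: [0.2, 0.5, 0.9]
grip_width: 0.0864
grasp_force: 0.0
time_s: 10.42
tool_pos: [0.4611, 0.1423, 0.154]
tool_rot: [179.9, 0.0, 135.0]
force: [0.0, 0.5, -0.2]
grip_width: 0.0869
grasp_force: 0.0
[252. 218.]
95.5 135.5 47.1 [0.354 0.111 0.11 ]
251.5 221.5 47.1 [0.463 0.14  0.11 ]
178.5 8.5 51.1 [0.343 0.201 0.11 ]
409.5 262.5 47.1 [0.561 0.196 0.11 ]
100.5 263.5 49.9 [0.411 0.045 0.11 ]
```

View pics/w3.png

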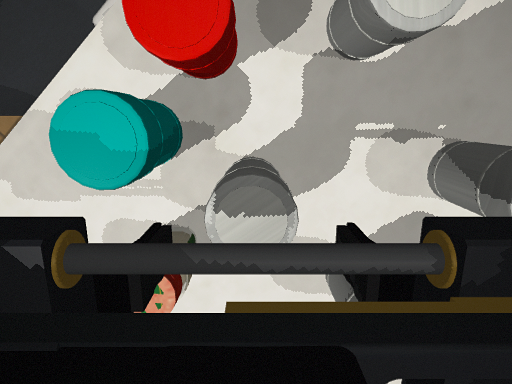

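The lid of c4 is centred at (251,218). The jar lid at (165,290) is about 55 mm off to the side of the finger line, so I can go down.

```bash
python3 -m jog '[[0,0,0.015,0,0,0,0.087],[0,0,0.02,0,0,0,0.087],[0,0,0.02,0,0,0,0.087],[0,0,0.015,0,0,0,0.087],[0,0,0.006,0,0,0,0.087],[0,0,0,0,0,0,0.06],[0,0,0,0,0,0,0.06],[0,0,0,0,0,0,0.06],[0,0,0,0,0,0,0.06],[0,0,0,0,0,0,0.06],[0,0,0,0,0,0,0.06]]' 35
python3 -m jog '[[0,0,-0.005,0,0,0,0.06],[0,0,-0.01,0,0,0,0.06],[0,0,-0.01,0,0,0,0.06],[0,0,-0.005,0,0,0,0.06],[0,0,0,0,0,0,0.06],[0,0,0,0,0,0,0.06],[0,0,0,0,0,0,0.06],[0,0,0,0,0,0,0.06],[0,0,0,0,0,0,0.06]]'
python3 -m jog '[[0,0,0,0,0,0,0.06]]';python3 -m jog '[[0,0,0,0,0,0,0.06]]'
```

```text
time_s: 11.38
tool_pos: [0.4619, 0.142, 0.0785]
tool_rot: [179.9, 0.0, 135.0]
force: [-0.8, -1.3, 2.0]
grip_width: 0.0631
grasp_force: 34.9
time_s: 12.13
tool_pos: [0.461, 0.1419, 0.1071]
tool_rot: [-180.0, -0.0, 135.0]
force: [0.0, 0.1, -0.9]
grip_width: 0.0631
grasp_force: 34.9
time_s: 12.22
tool_pos: [0.4611, 0.1419, 0.1072]
tool_rot: [-180.0, -0.0, 135.0]
force: [-0.6, 0.8, -2.1]
grip_width: 0.0631
grasp_force: 34.9
time_s: 12.3
tool_pos: [0.4612, 0.1419, 0.1073]
tool_rot: [-180.0, -0.0, 135.0]
force: [-1.0, 0.0, -2.2]
grip_width: 0.0634
grasp_force: 34.9
```

c4 is light, so c1 should be the heavy one. I'll confirm that when I lift it.

```bash
python3 -m jog '[[0,0,0.008,0,0,0,0.06],[0,0,0.008,0,0,0,0.06],[0,0,0.005,0,0,0,0.06],[0,0,0.003,0,0,0,0.06],[0,0,0.002,0,0,0,0.06],[0,0,0.002,0,0,0,0.06],[0,0,0.001,0,0,0,0.06],[0,0,0.001,0,0,0,0.06],[0,0,0.001,0,0,0,0.06],[0,0,0,0,0,0,0.06],[0,0,0,0,0,0,0.06]]'

```

```text
time_s: 13.22
tool_pos: [0.4617, 0.1417, 0.0784]
tool_rot: [180.0, 0.0, 135.0]
force: [-4.6, -2.5, 10.9]
grip_width: 0.0635
grasp_force: 34.9
```

```bash
python3 -m jog '[[0,0,-0.001,0,0,0,0.087],[0,0,0,0,0,0,0.087],[0,0,0,0,0,0,0.087],[0,0,-0.005,0,0,0,0.087],[0,0,-0.015,0,0,0,0.087],[0,0,-0.03,0,0,0,0.087],[0,0,-0.026,0,0,0,0.087],[0,0,0,0,0,0,0.087]]' 
python3 -m jog '[[0.015,0.01,0,0,0,0,0.087],[0.027,0.0175,0,0,0,0,0.087],[0.03,0.02,0,0,0,0,0.087],[0.03,0.02,0,0,0,0,0.087],[0.027,0.0175,0,0,0,0,0.087],[0.017,0.0107,0,0,0,0,0.087],[0,0,0,0,0,0,0.087],[0,0,0,0,0,0,0.087]]'
python3 - <<'E'
from h import *
c=env.get_calibration("wrist");im=env.read_camera("wrist");cv2.imwrite("pics/w4.png",im)
g=cv2.medianBlur(im,5)
print(np.round(proj("wrist",[.4257,.313,.11],c),0))
H=cv2.HoughCircles(cv2.cvtColor(g,6),cv2.HOUGH_GRADIENT,1,40,param1=80,param2=18,minRadius=36,maxRadius=60)
for x,y,r in H[0][:8]: print(x,y,r,ray("wrist",x,y,.11,c).round(3))
E
```

```text
time_s: 13.88
tool_pos: [0.4648, 0.1433, 0.1591]
tool_rot: [179.5, 0.2, 135.0]
force: [2.0, 0.2, 0.6]
grip_width: 0.0868
grasp_force: 0.0
time_s: 14.55
tool_pos: [0.4253, 0.3139, 0.1533]
tool_rot: [-180.0, 0.0, 135.1]
force: [0.5, -0.8, 0.5]
grip_width: 0.0872
grasp_force: 0.0
[252. 219.]
250.5 220.5 47.1 [0.426 0.312 0.11 ]
40.5 249.5 51.6 [0.34  0.196 0.11 ]
391.5 202.5 41.6 [0.482 0.386 0.11 ]
408.5 262.5 47.9 [0.524 0.367 0.11 ]
323.5 142.5 58.3 [0.422 0.381 0.11 ]
```

```bash
python3 -m jog '[[0,0,0.015,0,0,0,0.087],[0,0,0.02,0,0,0,0.087],[0,0,0.02,0,0,0,0.087],[0,0,0.015,0,0,0,0.087],[0,0,0.006,0,0,0,0.087],[0,0,0,0,0,0,0.06],[0,0,0,0,0,0,0.06],[0,0,0,0,0,0,0.06],[0,0,0,0,0,0,0.06],[0,0,0,0,0,0,0.06],[0,0,0,0,0,0,0.06]]' 50
python3 -m jog '[[0,0,-0.005,0,0,0,0.06],[0,0,-0.01,0,0,0,0.06],[0,0,-0.01,0,0,0,0.06],[0,0,-0.005,0,0,0,0.06],[0,0,0,0,0,0,0.06],[0,0,0,0,0,0,0.06],[0,0,0,0,0,0,0.06],[0,0,0,0,0,0,0.06],[0,0,0,0,0,0,0.06]]'
python3 -m jog '[[0,0,0,0,0,0,0.06]]';python3 -m jog '[[0,0,0,0,0,0,0.06]]'
```

```text
time_s: 15.52
tool_pos: [0.4257, 0.3123, 0.0784]
tool_rot: [-180.0, 0.0, 135.0]
force: [-3.9, -3.7, 6.0]
grip_width: 0.0632
grasp_force: 50.0
time_s: 16.27
tool_pos: [0.4255, 0.3126, 0.107]
tool_rot: [-179.9, -0.0, 135.0]
force: [0.6, 0.2, -6.2]
grip_width: 0.0631
grasp_force: 50.0
time_s: 16.35
tool_pos: [0.4257, 0.3128, 0.1072]
tool_rot: [-180.0, -0.0, 135.0]
force: [0.3, 0.5, -6.2]
grip_width: 0.0633
grasp_force: 50.0
time_s: 16.43
tool_pos: [0.4258, 0.3128, 0.1073]
tool_rot: [-180.0, -0.0, 135.0]
force: [0.4, 0.3, -6.5]
grip_width: 0.0634
grasp_force: 50.0
```

c1 reads 6.2 N, which confirms it as the heavy one. I'll lift it high and carry it to the tray.

```bash
python3 -m jog '[[0,0,-0.015,0,0,0,0.06],[0,0,-0.025,0,0,0,0.06],[0,0,-0.03,0,0,0,0.06],[0,0,-0.03,0,0,0,0.06],[0,0,-0.025,0,0,0,0.06],[0,0,-0.015,0,0,0,0.06],[-0.008,-0.006,0,0,0,0,0.06],[-0.016,-0.012,0,0,0,0,0.06],[-0.024,-0.018,0,0,0,0,0.06],[-0.024,-0.018,0,0,0,0,0.06],[-0.024,-0.018,0,0,0,0,0.06],[-0.024,-0.018,0,0,0,0,0.06]]'
python3 -m jog '[[-0.024,-0.018,0,0,0,0,0.06],[-0.024,-0.018,0,0,0,0,0.06],[-0.024,-0.018,0,0,0,0,0.06],[-0.024,-0.018,0,0,0,0,0.06],[-0.024,-0.018,0,0,0,0,0.06],[-0.024,-0.018,0,0,0,0,0.06],[-0.024,-0.018,0,0,0,0,0.06],[-0.024,-0.018,0,0,0,0,0.06],[-0.024,-0.018,0,0,0,0,0.06],[-0.024,-0.018,0,0,0,0,0.06],[-0.024,-0.018,0,0,0,0,0.06]]'
```

```text
time_s: 17.43
tool_pos: [0.4462, 0.1617, 0.2458]
tool_rot: [-179.9, -0.0, 135.0]
force: [0.8, -0.5, -6.3]
grip_width: 0.063
grasp_force: 50.0
time_s: 18.35
tool_pos: [0.4921, -0.1643, 0.246]
tool_rot: [-179.9, -0.1, 134.9]
force: [1.0, 0.4, -6.9]
grip_width: 0.0633
grasp_force: 50.0
```

```bash
python3 -m jog '[[-0.024,-0.018,0,0,0,0,0.06],[-0.02,-0.016,0,0,0,0,0.06],[-0.014,-0.012,0,0,0,0,0.06],[-0.007,-0.006,0,0,0,0,0.06],[0,0,0,0,0,0,0.06],[0,0,0,0,0,0,0.06],[0,0,0,0,0,0,0.06]]'
python3 - <<'E'
from h import *
a=env.read_camera("scene");b=env.read_camera("side");c=env.get_calibration("wrist");w=env.read_camera("wrist")
o=env.get_obs();x,y=o["tool_pos"][:2];print(x,y)
for n,im in(("scene",a),("side",b)):
    q=proj(n,[x,y,.012]);cv2.circle(im,(int(q[0]),int(q[1])),2,(0,0,255),-1);print(n,q)
    for A in np.linspace(0,6.28,24):
        q=proj(n,[x+.03*np.cos(A),y+.03*np.sin(A),.012]);cv2.circle(im,(int(q[0]),int(q[1])),0,(0,0,255),-1)
cv2.imwrite("pics/c.png",np.vstack([np.hstack([a[100:384,112:512],b[100:384,80:480]]),np.hstack([w[:300,:400],w[:300,:400]*0])]))
E
```

```text
time_s: 18.93
tool_pos: [0.5027, -0.2429, 0.2468]
tool_rot: [180.0, -0.1, 135.1]
force: [0.4, 0.4, -6.1]
grip_width: 0.0632
grasp_force: 50.0
0.5030417914230454 -0.24327015648392702
scene (np.float64(350.627589591973), np.float64(256.8423715444757))
side (np.float64(267.7609700613689), np.float64(153.91325681415108))
```

View pics/c.png

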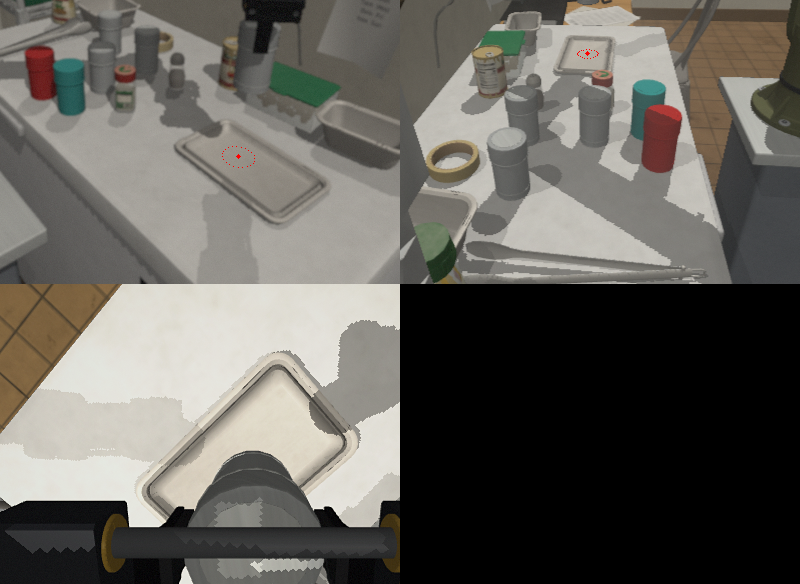

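The tray is empty and the target (red mark) sits well inside it in both views. Lowering.

```bash
python3 -m jog '[[0,0,0.015,0,0,0,0.06],[0,0,0.025,0,0,0,0.06],[0,0,0.03,0,0,0,0.06],[0,0,0.03,0,0,0,0.06],[0,0,0.02,0,0,0,0.06],[0,0,0.012,0,0,0,0.06],[0,0,0.006,0,0,0,0.06],[0,0,0.004,0,0,0,0.06],[0,0,0,0,0,0,0.06],[0,0,0,0,0,0,0.06]]'
```

```text
time_s: 19.92
tool_pos: [0.5038, -0.2453, 0.1068]
tool_rot: [179.9, 0.1, 135.0]
force: [0.3, -0.2, -6.4]
grip_width: 0.0629
grasp_force: 50.0
```

```bash
python3 -m jog '[[0,0,0.003,0,0,0,0.06],[0,0,0.003,0,0,0,0.06],[0,0,0.003,0,0,0,0.06],[0,0,0.002,0,0,0,0.06],[0,0,0.0015,0,0,0,0.06],[0,0,0.001,0,0,0,0.06],[0,0,0,0,0,0,0.06],[0,0,0,0,0,0,0.06]]'
python3 -m jog '[[0,0,0.001,0,0,0,0.06],[0,0,0.001,0,0,0,0.06],[0,0,0,0,0,0,0.06],[0,0,0,0,0,0,0.06]]'
```

```text
time_s: 20.58
tool_pos: [0.5027, -0.2451, 0.092]
tool_rot: [-180.0, -0.0, 135.0]
force: [0.7, 0.5, -6.7]
grip_width: 0.0629
grasp_force: 50.0
time_s: 20.92
tool_pos: [0.503, -0.2453, 0.0905]
tool_rot: [180.0, 0.0, 135.0]
force: [-0.8, -0.7, -2.8]
grip_width: 0.0633
grasp_force: 50.0
```

Contact has begun. One more millimetre, then release and retreat.

```bash
python3 -m jog '[[0,0,0.0006,0,0,0,0.06],[0,0,0,0,0,0,0.06],[0,0,0,0,0,0,0.06]]'
python3 -m jog '[[0,0,0,0,0,0,0.087],[0,0,0,0,0,0,0.087],[0,0,0,0,0,0,0.087],[0,0,0,0,0,0,0.087],[0,0,-0.005,0,0,0,0.087],[0,0,-0.015,0,0,0,0.087],[0,0,-0.03,0,0,0,0.087],[0,0,-0.03,0,0,0,0.087],[0,0,-0.03,0,0,0,0.087],[0,0,-0.02,0,0,0,0.087],[0,0,0,0,0,0,0.087],[0,0,0,0,0,0,0.087]]'
python3 - <<'E'
from h import *
a=env.read_camera("scene");b=env.read_camera("side");w=env.read_camera("wrist")
cv2.imwrite("pics/d.png",np.vstack([np.hstack([a[84:384,112:512],b[100:400,80:480][:284] if 0 else b[84:384,80:480]]),np.hstack([w[:300,:400],w[:300,:400]*0])]))
E
```

```text
time_s: 21.17
tool_pos: [0.5032, -0.2454, 0.0905]
tool_rot: [180.0, 0.1, 135.0]
force: [-1.8, 0.1, 4.8]
grip_width: 0.0634
grasp_force: 50.0
time_s: 22.17
tool_pos: [0.5035, -0.2453, 0.2208]
tool_rot: [179.9, 0.1, 135.0]
force: [-0.3, 0.5, 0.2]
grip_width: 0.0872
grasp_force: 0.0
```

View pics/d.png

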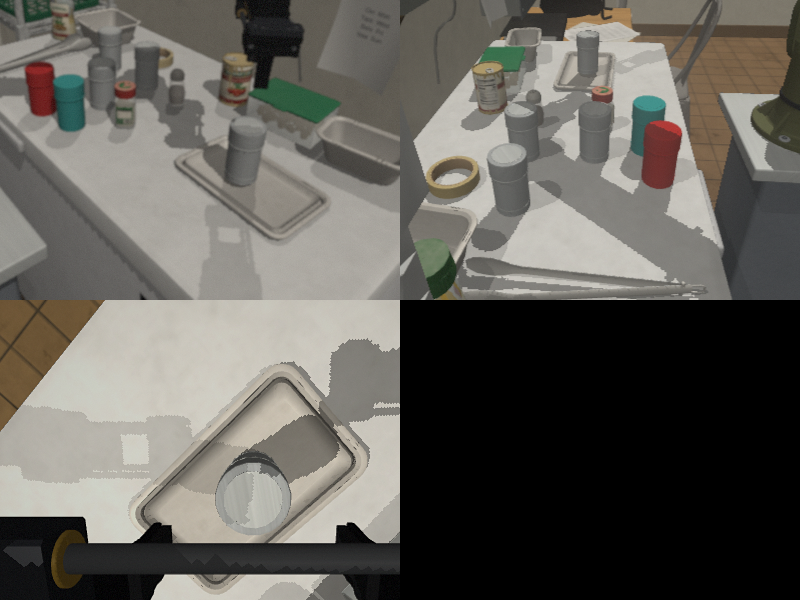

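The heavy canister stands upright, well inside the tray, at wrist (253,198) and scene (357,236). The three light canisters and the other things stand where they were, and the gripper is clear.

```bash
python3 -c "
from cell import env
print(env.sign_off())"
```

```text
the job is handed in; nothing more can be done
None
```

I found the heavy canister by weight (canister c1 by my own numbering, about 6.3 N against under 2.5 N for the others) and set it down upright, well inside the tray; the three light ones are back upright where they stood, and the job was handed in at about 22 s.

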